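# Close the drill vise on the brass block, lift the vise and hold it level

### The job

Crank the small drill vise shut, as it stands on the timber riser, until the brass block is gripped tight between its two jaws. Then take hold of the vise itself and lift it, block and all, straight up, about 10 cm clear of the riser, keeping it level. Finish while holding it there, level and still in the air, so that the drill table can be swung in under it; leave everything else on the bench where it lies.

Things in the scene. Friction and masses are not known exactly. Their poses are not given: they have to be found in the camera images.
- riser: Fixed dark timber block on the bench, 150 (its x) x 110 (its y) x 45 mm high; the vise stands on it, kept from twisting by four low wooden cleats (28 x 12, 10 high) screwed on top, two along each side of its bed near the ends (36 to 64 mm from the middle, inner faces 27 mm either side of the centre line). Origin: centre of its underside, z up.
- vise: Loose aluminium drill vise, 0.7 kg. Bed 130 mm long (its x, -65 to +65), 50 wide (its y), 18 high; jaws also 50 wide, tops 48 mm above the underside. Origin: centre of the bed's underside, z up. Fixed jaw at the +x end (inner face at x = +35), the sliding jaw comes to it from -x. Screw along x, 34 mm above the underside, through a bridge (46 high) at the -x end; crank beyond, past the riser.
- lift_point (a point): Where to take the vise to lift it: on its centre line, 10 mm above its underside, at the balance point with the block clamped (true within about 8 mm along x; in the vise's frame x = -5, y = 0, z = 10 mm). It is 50 mm wide here, the sides of bed and sliding jaw being flush up to 48 mm; the fingers go down outside both, between the cleats (10 mm high, 31 mm away along x).
- fixed_plate: Steel face plate of the fixed jaw, 4 mm thick, 50 wide, 27 high, part of the vise. Origin: its centre, 37 mm along the vise's x and 33.5 mm above its underside.
- sliding_plate: The same steel face plate on the sliding jaw, facing the fixed one. Origin: its centre; the gripping face is 2 mm further towards +x.
- jaw (a joint): Travel of the sliding jaw in m, along the vise's +x. The jaws stand 40 mm open at 0, so the opening is 0.040 minus this value; the block (25 mm) is touched on both sides at 0.015. It moves only by the screw, 4 mm for a full turn, and stays where it is left.
- crank (a joint): Turn of the crank in rad, growing clockwise as seen from the crank end (facing the vise's +x), which closes the jaw 4 mm per 6.283 rad. At 0, 6.283, .. the crank arm points straight up. Starts 1 to 2 turns short of the block. Takes 1 to 2 N at the knob, more once the block is pinched; a quarter to half a turn more after both jaws touch makes it tight; let go, it stays tight.
- crank_knob (a point): Middle of the crank's round pale wooden knob, a free-spinning sleeve 14 mm in diameter, 40 long, parallel to the screw, outside (-x of) the crank arm, whose outer face is 22 mm from this point. It circles the screw's axis at 36 mm radius: in the vise's frame x = jaw - 0.138, y = -0.036 sin(crank), z = 0.034 + 0.036 cos(crank), so it creeps 4 mm towards the vise per turn.
- block: Loose brass block, 25 mm (between the jaws, its x) x 30 x 30 mm high, 0.17 to 0.21 kg, standing on the vise's bed between the jaws with a few mm to spare. Origin: centre of its underside.
- bar: Bystander: a brass bar 85 x 25 x 25 mm lying on the bench beside the riser; leave it. Origin: centre of its underside, x along it.
- file: Bystander: flat file with a wooden handle, 280 mm long, 18 mm high, lying on the bench on the other side of the riser. Origin: under the ferrule, x towards the file's tip.
- tin: Bystander: round lidded steel tin, 89 mm in diameter, 54 mm high. Origin: centre of its underside.
- hammer: Bystander: hammer lying on the bench, 260 mm long.
- wheel: Bystander: grinding wheel lying flat, 100 mm in diameter, 20 mm thick. Origin: centre of its underside.
- screwdriver: Bystander: screwdriver lying on the bench, 200 mm long.
Mind the look-alikes: they are no part of the job. Of the things shaped like the vise, the aluminium one is meant. Leave any pink or red look-alike of the riser alone.

How it is judged:
By the outcome, as a careful person would: the job done as asked, in the order asked, and still so for the second after the job is handed in, while the arm keeps its last pose, push and grip.
It also fails if it takes over 64 s, if anything falls off the work surface, if the arm or the gripper's body presses on something with over 40 N, if the wrist force passes 120 N, or if a joint passes its speed limit or range.

### The arm

A 6-joint arm with a two-finger parallel gripper is mounted at the origin on the work surface. World frame = base frame: x ahead of the robot, y to its left, z up, the work surface at z = 0. Lengths are in m, angles in degrees, forces in N, time in s.
With the tool pointing down it reaches from about 0.3 to 0.75 m from the base axis. Payload 8.5 kg.
Tool frame: the origin (TCP) lies midway between the tips of the shut fingers; the grasp point (between the pads) lies 19 mm behind it (env.grasp_offset is the distance from the TCP to the grasp point, in m); z points along the fingers, y is the line along which they close (so a half turn about z gives the same grasp; the last joint's range is limited). The gripper opens to 85 mm and grips with 20 to 120 N. Pads are 22 mm wide; open, the fingers measure 114 mm over their backs; the gripper's body (76 mm by 85 mm) begins 54 mm behind the grasp point. The pads swing forward as they close: fully open they stand 13 mm farther back than shut.
Start: joints at [63.18, 21.807, 74.336, -0, 83.858, -12.336], TCP at [0.138, 0.533, 0.231] pointing down, gripper open.
Joint ranges: [-178.18, 178.18], [-50.72, 133.34], [12.68, 142.11], [-81.47, 261.47], [9.98, 163.14], [-165.26, 165.26]. Speed limits (degrees/s): [136.94, 136.94, 180, 180, 180, 180].

### API

Orientations are given as a 3x3 rotation matrix whose columns are the frame's x, y, z axes.
In Python, from rig import env gives the robot as it stands.
- The arm moves only by the tool servo_tool, never from a script. Its argument "deltas" is text: rows parted by semicolons, each of 7 numbers parted by spaces: the opening, from 0 (shut) to 1 (fully open), then the shift along the tool's x, y, z in mm, then the turn, a rotation vector about the tool's x, y, z in rad. A call has 1 to 8 rows; each row shifts and turns the commanded pose from where the row before left it, along the tool's axes as they then stand; what a row does not reach is not made up. A row lasts 1/12 s, in which the tool goes at most 41.7 mm and 7.16 degrees, less where a joint would pass 70% of its speed; a pose out of reach is approached as far as the arm can. A call is refused whole if a number of a shift passes 41.7 or a number of a turn 0.125, either way. A call with a gripper value outside its range is refused whole. The fingers move at their own pace and stop on an object; "newtons" is the grip in N (left out, the last holds). Time passes only in rows, so rows that do not move let the fingers close. It gives the time, the measured TCP pose, the force, the opening and the grip force at its end, in the units of the state.
- env.observe(): the state, without advancing time (a new reading comes with each control period).
- env.get_image(name): name is "side" or "top" or "wrist"; returns a dict with "img" (384x512x3 uint8, red, green, blue), "depth" (384x512 float32, m along the optical axis (not along the pixel's ray), 0 where there is no reading), "camera_matrix" (3x3 intrinsics, pixels), "D" ([k1, k2, p1, p2, k3] as OpenCV has them; the pictures are not rectified), "world_to_cam" (4x4, takes a point from world to camera coordinates). Camera axes: x right, y down, z forward; pixel columns grow to the right and rows downward; lengths in m; the calibration is good to about 2 mm. A picture is of the moment at which its call begins.
- env.close_job(): hands the job in; it is judged then, once.
Trained networks look in a picture, given as the dict that the camera call returned (one of the last four; its "shot" number tells which), for a name from the list of things; names that differ only in an ending like _2 or _b are one class to them, and where a whole thing is asked for, a point or a joint stands for the part that bears it (a point fixed in the world has none). Each returns a list of dicts, best first, with "conf" (0 to 1); they miss things now and then, are a little off and sometimes report something else, mostly with a low value. They report only what shows in the picture. A call takes as long as a camera call. They do not tell look-alikes from the thing itself.
- env.spot_in(name, picture): "bbox" ([centre column, centre row, width, height] in pixels, round what is visible of it).
- env.spot_point(name, picture): "uv" ([column, row] in pixels: a listed point, or the origin of a listed thing).
The state is a dict: "time_s": time; "q": joint angles; "qvel": joint speeds; "joint_efforts": joint torques, N m; "position": TCP position; "tool_rot": TCP orientation; "ft_force": force on the tool from outside, world axes, zero at the start; "wrist_torque": the same for the moment, N m; "grip_width": finger opening in m; "gripper_force": force on a finger pad.
Only numpy, scipy, OpenCV 4.12 (cv2) and the standard library are available. Lean on these libraries where they do the work, as an engineer would, in place of code of your own. Each camera call takes 0.05 s, during which the arm holds its last target. There are 200 camera calls.

## Working session

There is one attempt and no reset: what is moved stays moved. The work goes in short steps, Python scripts to look and compute and a tool call to move; the robot and the scene stay as the last step left them, time stands still between calls to the robot, and variables do not carry over. Pictures are saved under pics/ and viewed, at most 10 in all, crops included, and the job is handed in when it is done.

Besides the shell and the picture viewer there is one more tool, called after ">>>" by a JSON object that holds its "name" and its "arguments", one argument or row to a line. servo_tool: Moves the arm, as the interface text tells. Its arguments: {"type":"object","properties":{"deltas":{"type":"string"},"newtons":{"type":"number"}},"required":["deltas"]}

```bash
mkdir -p pics; ls; python3 - <<'E'
from rig import env
import cv2,numpy as np
s=env.observe();print(s['time_s'],s['position'],np.round(s['tool_rot'],3).tolist(),s['grip_width'],env.grasp_offset)
ims=[]
for n in("top","side"):
    p=env.get_image(n);cv2.imwrite(f"pics/{n}0.png",p['img'][...,::-1]);np.savez(f"{n}0.npz",**{k:p[k] for k in('img','depth','camera_matrix','D','world_to_cam')})
    for t in("vise","riser","crank_knob","block","fixed_plate","lift_point"):
        print(n,t,[(np.round(d['uv']).tolist(),round(d['conf'],2)) for d in env.spot_point(t,p)][:4])
    c=np.linalg.inv(p['world_to_cam']);print(np.round(c,3).tolist())
E
```

```text
pics
0.0 [0.13743889 0.53226729 0.23071719] [[-0.968, 0.25, -0.001], [0.25, 0.968, -0.001], [0.0, -0.001, -1.0]] 0.08585429289672217 0.0187
top vise [([250.0, 175.0], 0.95), ([296.0, 231.0], 0.93), ([250.0, 171.0], 0.63), ([278.0, 182.0], 0.49)]
top riser [([252.0, 173.0], 0.77), ([192.0, 142.0], 0.75)]
top crank_knob [([276.0, 183.0], 0.54), ([330.0, 238.0], 0.42), ([245.0, 170.0], 0.39)]
top block [([246.0, 171.0], 0.43), ([371.0, 154.0], 0.28)]
top fixed_plate [([246.0, 176.0], 0.54)]
top lift_point [([251.0, 174.0], 0.86), ([296.0, 227.0], 0.74)]
[[-0.028, -0.998, 0.055, 0.428], [-1.0, 0.027, -0.007, 0.102], [0.006, -0.055, -0.998, 1.838], [0.0, 0.0, 0.0, 1.0]]
side vise [([198.0, 263.0], 0.97), ([266.0, 194.0], 0.68)]
side riser [([289.0, 150.0], 0.95), ([218.0, 110.0], 0.85), ([265.0, 202.0], 0.81), ([186.0, 170.0], 0.58)]
side crank_knob [([187.0, 295.0], 0.54), ([257.0, 227.0], 0.46)]
side block [([271.0, 185.0], 0.46), ([269.0, 186.0], 0.41)]
side fixed_plate [([268.0, 181.0], 0.6), ([197.0, 246.0], 0.58), ([257.0, 228.0], 0.31)]
side lift_point [([264.0, 192.0], 0.96)]
[[0.987, -0.126, 0.102, 0.403], [-0.162, -0.751, 0.64, -0.663], [-0.004, -0.648, -0.761, 0.979], [0.0, 0.0, 0.0, 1.0]]
```

View pics/top0.png

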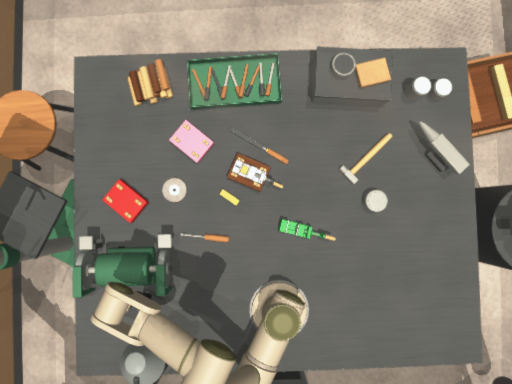

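View pics/side0.png

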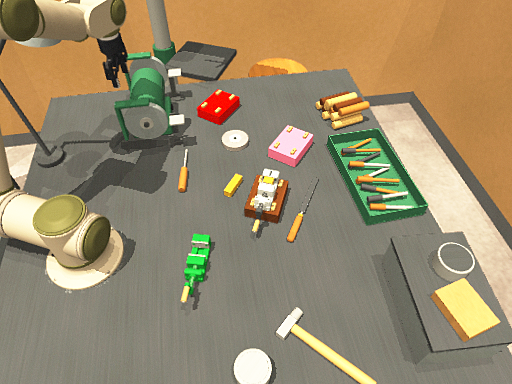

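The aluminium vise is at top (250,172) and side (266,194), standing on the dark timber riser. The green vise-like one is at top (296,230), side (197,263), and lies on the bench. The pink (191,141) and red (126,200) blocks are riser look-alikes. The aluminium one on the timber fits the description. I'll confirm it in a crop and measure it.

```bash
cat > h.py <<'E'
import numpy as np,cv2
def w2p(p,X):
    T=p['world_to_cam'];r,_=cv2.Rodrigues(T[:3,:3])
    return cv2.projectPoints(np.atleast_2d(np.float64(X)),r,T[:3,3],p['camera_matrix'],np.array(p['D'],float))[0][:,0]
def cloud(p,c0,c1,r0,r1):
    v,u=np.mgrid[r0:r1,c0:c1];d=p['depth'][r0:r1,c0:c1].ravel()
    n=cv2.undistortPoints(np.float64(np.c_[u.ravel(),v.ravel()])[:,None],p['camera_matrix'],np.array(p['D'],float))[:,0]
    X=np.c_[n*d[:,None],d];T=np.linalg.inv(p['world_to_cam']);W=X@T[:3,:3].T+T[:3,3]
    W[d==0]=np.nan
    return W,p['img'][r0:r1,c0:c1].reshape(-1,3)
def ray(p,uv,z):
    n=cv2.undistortPoints(np.float64([[uv]]),p['camera_matrix'],np.array(p['D'],float))[0,0]
    T=np.linalg.inv(p['world_to_cam']);d=T[:3,:3]@[*n,1];o=T[:3,3]
    return o+d*(z-o[2])/d[2]
E
python3 - <<'E'
from h import *
a=[]
for n,b in(("top",(215,295,145,205)),("side",(230,310,160,240))):
    p=dict(np.load(n+"0.npz"));c0,c1,r0,r1=b
    W,C=cloud(p,*b)
    a.append(cv2.resize(p['img'][r0:r1,c0:c1],(400,int(400*(r1-r0)/(c1-c0))),interpolation=cv2.INTER_CUBIC))
    for lo,hi in((.035,.05),(.055,.07),(.085,.1)):
        m=(W[:,2]>lo)&(W[:,2]<hi)
        P=W[m,:2].astype(np.float32);print(n,lo,m.sum(),np.round(np.median(W[m],0),3),cv2.minAreaRect(P))
h=max(x.shape[0] for x in a)
cv2.imwrite("pics/crop0.png",np.hstack([np.pad(x,((0,h-x.shape[0]),(0,0),(0,0))) for x in a])[...,::-1])
E
```

```text
top 0.035 454 [0.567 0.107 0.045] ((0.5706942081451416, 0.09331542253494263), (0.16152572631835938, 0.23875592648983002), 1.579695701599121)
top 0.055 131 [0.563 0.083 0.061] ((0.5514852404594421, 0.0688297301530838), (0.21321448683738708, 0.078248992562294), 64.30744171142578)
top 0.085 292 [0.568 0.106 0.092] ((0.5597346425056458, 0.08781766891479492), (0.17100150883197784, 0.05012902617454529), 65.31388854980469)
side 0.035 626 [0.564 0.086 0.046] ((0.5741156935691833, 0.12362130731344223), (0.3348304033279419, 0.11043310910463333), 65.44364166259766)
side 0.055 152 [0.564 0.078 0.062] ((0.5579376220703125, 0.08757475018501282), (0.1720447987318039, 0.07663947343826294), 64.702392578125)
side 0.085 468 [0.564 0.101 0.093] ((0.5581480860710144, 0.09009438753128052), (0.17659683525562286, 0.050511691719293594), 65.922119140625)
```

View pics/crop0.png

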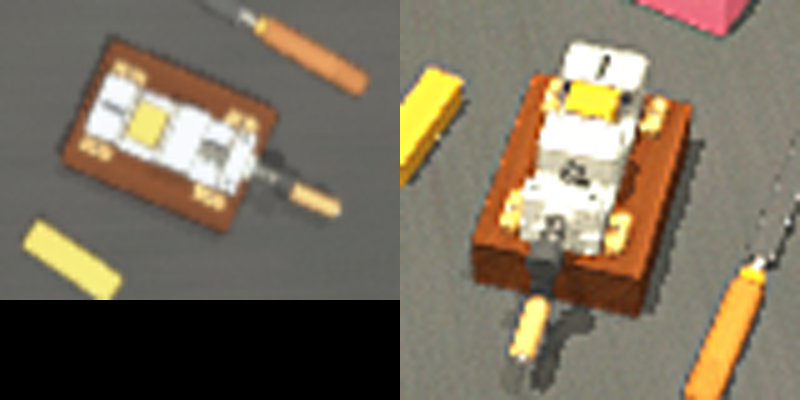

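The crop confirms it: aluminium vise with the brass block on the dark timber riser, crank and pale knob towards -y. I'll go there for a wrist view.

>>> {"name": "servo_tool", "arguments": {
  "deltas": "1 -32 -20 -3 0 0 0.1;1 -30 -23 -3 0 0 0.1;1 -27 -26 -3 0 0 0.1;1 -25 -29 -3 0 0 0.1;1 -22 -31 -3 0 0 0.1;1 -19 -33 -3 0 0 0.1;1 -15 -35 -3 0 0 0.1;1 -12 -36 -3 0 0 0.1"
}}

```text
time_s: 1.37
position: [0.1534, 0.2585, 0.2552]
tool_rot: [[-0.49, 0.872, 0.0], [0.872, 0.49, -0.0], [-0.0, 0.0, -1.0]]
ft_force: [0.2, -0.9, 0.4]
grip_width: 0.0857
gripper_force: 0.0
```

```bash
cat > plan.py <<'E'
import sys,numpy as np
from scipy.spatial.transform import Rotation as R
from rig import env
# usage: plan x y z n yaw_of_vise_x_deg
x,y,z,n,a=map(float,sys.argv[1:6]);n=int(n)
s=env.observe();p=np.array(s['position']);M=np.array(s['tool_rot'])
a=np.radians(a);T=np.array([[np.cos(a),np.sin(a),0],[np.sin(a),-np.cos(a),0],[0,0,-1]])
rv=R.from_matrix(M.T@T).as_rotvec();print("t",s['time_s'],"pos",np.round(p,4),"rv",np.round(rv,3))
for i in range(n):
    d=(np.array([x,y,z])-p)/n*1000
    Mi=M@R.from_rotvec(rv*i/n).as_matrix();print(np.round(Mi.T@d,1),np.round(rv/n,4))
E
python3 plan.py 0.55 0.08 0.25 8 65
```

```text
t 1.3667 pos [0.1534 0.2585 0.2552] rv [0.    0.    0.948]
[-43.7  32.3   0.7] [0.     0.     0.1185]
[-39.6  37.2   0.7] [0.     0.     0.1185]
[-34.9  41.7   0.7] [0.     0.     0.1185]
[-29.7  45.5   0.7] [0.     0.     0.1185]
[-24.2  48.7   0.7] [0.     0.     0.1185]
[-18.2  51.2   0.7] [0.     0.     0.1185]
[-12.1  53.    0.7] [0.     0.     0.1185]
[-5.7 54.1  0.7] [0.     0.     0.1185]
```

>>> {"name": "servo_tool", "arguments": {
  "deltas": "1 -29 21 0 0 0 0.118;1 -26 25 0 0 0 0.118;1 -23 28 0 0 0 0.118;1 -20 30 0 0 0 0.118;1 -16 32 0 0 0 0.118;1 -12 34 0 0 0 0.118;1 -8 35 0 0 0 0.118;1 -4 36 0 0 0 0.118"
}}

```text
time_s: 2.03
position: [0.4189, 0.1427, 0.2554]
tool_rot: [[0.419, 0.908, 0.0], [0.908, -0.419, 0.0], [0.0, 0.0, -1.0]]
ft_force: [0.1, 0.5, 1.0]
grip_width: 0.0854
gripper_force: 0.0
```

```bash
python3 plan.py 0.55 0.08 0.25 6 65
```

```text
t 2.0333 pos [0.4189 0.1427 0.2554] rv [ 0.    -0.     0.004]
[-0.3 24.2  0.9] [ 0.     -0.      0.0007]
[-0.3 24.2  0.9] [ 0.     -0.      0.0007]
[-0.3 24.2  0.9] [ 0.     -0.      0.0007]
[-0.3 24.2  0.9] [ 0.     -0.      0.0007]
[-0.3 24.2  0.9] [ 0.     -0.      0.0007]
[-0.3 24.2  0.9] [ 0.     -0.      0.0007]
```

>>> {"name": "servo_tool", "arguments": {
  "deltas": "1 -3 25 0 0 0 0;1 -3 25 0 0 0 0;1 -3 25 0 0 0 0;1 -3 25 0 0 0 0;1 -3 20 0 0 0 0;1 0 0 0 0 0 0;1 0 0 0 0 0 0"
}}

```text
time_s: 2.62
position: [0.5206, 0.0803, 0.2549]
tool_rot: [[0.414, 0.91, -0.001], [0.91, -0.414, 0.0], [-0.0, -0.001, -1.0]]
ft_force: [-0.7, 0.3, 0.2]
grip_width: 0.0853
gripper_force: 0.0
```

```bash
python3 - <<'E'
from rig import env
import cv2,numpy as np
from h import *
s=env.observe();print(s['position'])
p=env.get_image("wrist");cv2.imwrite("pics/w1.png",p['img'][...,::-1]);np.savez("w1.npz",**{k:p[k] for k in('img','depth','camera_matrix','D','world_to_cam')})
for t in("vise","riser","crank_knob","block","fixed_plate","sliding_plate","lift_point"):
    print(t,[(np.round(d['uv']).tolist(),round(d['conf'],2)) for d in env.spot_point(t,p)][:3])
print(np.round(np.linalg.inv(p['world_to_cam']),3).tolist())
E
```

```text
[0.52064493 0.0802852  0.25487447]
vise [([280.0, 127.0], 0.87), ([191.0, 287.0], 0.73)]
riser [([283.0, 134.0], 0.47)]
crank_knob []
block [([281.0, 109.0], 0.69)]
fixed_plate [([284.0, 95.0], 0.73), ([183.0, 282.0], 0.39)]
sliding_plate [([284.0, 131.0], 0.82), ([191.0, 299.0], 0.58)]
lift_point [([282.0, 128.0], 0.62), ([192.0, 286.0], 0.61), ([284.0, 133.0], 0.56)]
[[0.91, -0.394, -0.131, 0.554], [-0.415, -0.863, -0.287, 0.155], [0.0, 0.316, -0.949, 0.398], [0.0, 0.0, 0.0, 1.0]]
```

View pics/w1.png

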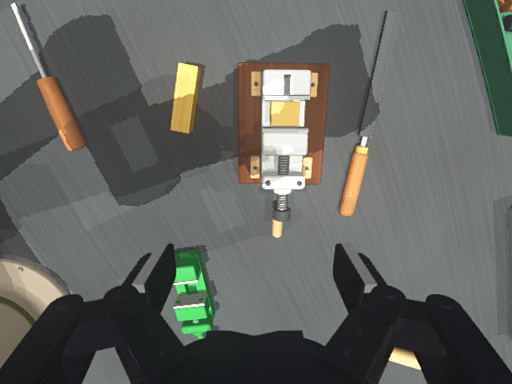

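The wrist view shows the vise upright (fixed jaw top (287,80), block (285,112), sliding jaw (285,140), bridge (283,184)), knob at (277,228). I'll fit the pose from depth.

```bash
python3 - <<'E'
from h import *
p=dict(np.load("w1.npz"));W,C=cloud(p,225,345,50,245);C=C.astype(int)
a0=np.radians(65.5);ex=np.array([np.cos(a0),np.sin(a0)])
ok=~np.isnan(W[:,0])
lum=C.sum(1);sat=C.max(1)-C.min(1)
dark=(sat>40)&(lum<300)
m=ok&(abs(W[:,2]-.045)<.005)&dark;print("riser",m.sum(),np.median(W[m,2]),cv2.minAreaRect(W[m,:2].astype(np.float32)))
m=ok&(W[:,2]>.086)&(W[:,2]<.098)&(sat<40)&(W[:,:2]@ex>.28)
P=W[m];print("jaws",m.sum(),np.median(P[:,2]),cv2.minAreaRect(P[:,:2].astype(np.float32)))
# profile along vise axis, centre strip
r=cv2.minAreaRect(W[ok&(abs(W[:,2]-.045)<.005)&dark][:,:2].astype(np.float32));c=np.array(r[0])
a=np.radians(r[2] if r[1][0]>r[1][1] else r[2]-90); a=a%np.pi
R=np.array([[np.cos(a),np.sin(a)],[-np.sin(a),np.cos(a)]])
L=(W[:,:2]-c)@R.T;print("yaw",np.degrees(a),c)
mk=ok&(L[:,0]<-.085)&(W[:,2]>.03)&(L[:,0]>-.18)
for b in np.arange(-.17,.08,.005):
    k=ok&(L[:,0]>=b)&(L[:,0]<b+.005)&(W[:,2]>.055)&(abs(L[:,1])<.06)
    if k.sum()>1: print("%.3f n%d y %.4f..%.4f zmed %.4f zmax %.4f col %s"%(b+.0025,k.sum(),L[k,1].min(),L[k,1].max(),np.median(W[k,2]),W[k,2].max(),np.median(C[k],0)))
E
```

```text
riser 3601 0.045472878636821534 ((0.571833074092865, 0.11020443588495255), (0.14834493398666382, 0.10882962495088577), 65.35810089111328)
jaws 2925 0.09309624926248833 ((0.5718764066696167, 0.11254587024450302), (0.11927003413438797, 0.05021289736032486), 65.8976821899414)
yaw 65.35810089111328 [0.57183307 0.11020444]
-0.107 n49 y -0.0100..0.0108 zmed 0.0891 zmax 0.0912 col [106. 110. 109.]
-0.102 n73 y -0.0098..0.0109 zmed 0.0888 zmax 0.0919 col [105. 107. 106.]
-0.097 n95 y -0.0099..0.0109 zmed 0.0870 zmax 0.0911 col [92. 94. 94.]
-0.092 n50 y -0.0078..0.0084 zmed 0.0842 zmax 0.0875 col [132.5 132.  127.5]
-0.087 n43 y -0.0059..0.0064 zmed 0.0848 zmax 0.0865 col [129. 130. 126.]
-0.082 n36 y -0.0055..0.0055 zmed 0.0845 zmax 0.0866 col [136.5 138.  134.5]
-0.077 n41 y -0.0056..0.0056 zmed 0.0842 zmax 0.0862 col [141. 142. 137.]
-0.072 n44 y -0.0095..0.0106 zmed 0.0889 zmax 0.0921 col [255.  255.  254.5]
-0.067 n75 y -0.0194..0.0239 zmed 0.0896 zmax 0.0921 col [249. 250. 244.]
-0.062 n189 y -0.0372..0.0370 zmed 0.0913 zmax 0.0936 col [255. 255. 255.]
-0.057 n233 y -0.0369..0.0383 zme
[... 1142 characters left out ...]
 0.0956 col [240. 208. 114.]
0.023 n198 y -0.0238..0.0254 zmed 0.0932 zmax 0.0952 col [241.5 212.  150. ]
0.028 n206 y -0.0232..0.0254 zmed 0.0930 zmax 0.0956 col [242.  229.5 159. ]
0.033 n183 y -0.0232..0.0255 zmed 0.0919 zmax 0.0947 col [225. 222. 211.]
0.038 n273 y -0.0371..0.0383 zmed 0.0924 zmax 0.0951 col [210. 208. 198.]
0.043 n294 y -0.0380..0.0383 zmed 0.0932 zmax 0.0960 col [245. 245. 240.]
0.048 n310 y -0.0375..0.0371 zmed 0.0933 zmax 0.0951 col [243. 244. 238.]
0.053 n310 y -0.0386..0.0371 zmed 0.0933 zmax 0.0958 col [245. 246. 241.]
0.058 n299 y -0.0383..0.0382 zmed 0.0933 zmax 0.0954 col [245. 246. 241.]
0.063 n125 y -0.0380..0.0371 zmed 0.0924 zmax 0.0944 col [233. 235. 225.]
```

```bash
python3 - <<'E'
from h import *
p=dict(np.load("w1.npz"));W,C=cloud(p,225,345,180,245);C=C.astype(int)
c=np.array([.5718,.1102]);a=np.radians(65.4);R=np.array([[np.cos(a),np.sin(a)],[-np.sin(a),np.cos(a)]])
L=(W[:,:2]-c)@R.T
m=(L[:,0]<-.1)&(L[:,0]>-.2)&(W[:,2]>.015)&(abs(L[:,1])<.05)
for b in np.arange(-.17,-.095,.005):
    k=m&(L[:,0]>=b)&(L[:,0]<b+.005)
    if k.sum(): print("%.4f n%d y %.4f..%.4f z %.4f..%.4f"%(b+.0025,k.sum(),L[k,1].min(),L[k,1].max(),np.median(W[k,2]),W[k,2].max()),np.median(C[k],0))
p2=dict(np.load("side0.npz"));W,C=cloud(p2,230,310,160,245);L=(W[:,:2]-c)@R.T
m=(L[:,0]<-.115)&(L[:,0]>-.2)&(W[:,2]>.02)&(abs(L[:,1])<.05)
print("side",m.sum(),L[m].min(0),L[m].max(0),W[m,2].min(),W[m,2].max())
E
```

```text
-0.1525 n1 y 0.0047..0.0047 z 0.0460..0.0460 [255. 234. 184.]
-0.1475 n27 y -0.0052..0.0077 z 0.0491..0.0519 [254. 235. 161.]
-0.1425 n33 y -0.0049..0.0078 z 0.0497..0.0517 [253. 233. 161.]
-0.1375 n33 y -0.0048..0.0079 z 0.0494..0.0510 [252. 233. 163.]
-0.1325 n31 y -0.0045..0.0080 z 0.0499..0.0514 [252. 234. 165.]
-0.1275 n26 y -0.0045..0.0081 z 0.0496..0.0514 [252.5 225.  154.5]
-0.1225 n1 y 0.0082..0.0082 z 0.0458..0.0458 [105.  95.  80.]
-0.1125 n1 y 0.0084..0.0084 z 0.0445..0.0445 [95. 88. 75.]
-0.1075 n50 y -0.0099..0.0109 z 0.0890..0.0912 [106.  109.  108.5]
-0.1025 n91 y -0.0097..0.0110 z 0.0879..0.0919 [ 98. 101. 100.]
side 57 [-0.15424804 -0.00152607] [-0.11565834  0.01150886] 0.03796779011542628 0.05246175182948298
```

The knob is at the bottom of its circle (x≈-0.128, z≈0.0435 in the riser frame), so crank ≈ 5π, about 1.25 turns from touching the block. I'll move above it.

```bash
python3 plan.py 0.5155 -0.0092 0.11 6 65.4 | sed -n 1,2p
```

```text
t 3.0167 pos [0.5202 0.081  0.2556] rv [ 0.    -0.     0.004]
[-14.    5.5  24.3] [ 0.0001 -0.      0.0006]
```

>>> {"name": "servo_tool", "arguments": {
  "deltas": "0.5 -20 8 0 0 0 0.004;0.5 -20 8 10 0 0 0;0.5 -20 8 20 0 0 0;0.5 -20 8 30 0 0 0;0.5 -4 1 30 0 0 0;0.5 0 0 30 0 0 0;0.5 0 0 26 0 0 0;0.5 0 0 0 0 0 0",
  "newtons": 20
}}

```text
time_s: 3.68
position: [0.5131, -0.009, 0.1053]
tool_rot: [[0.417, 0.909, -0.008], [0.909, -0.417, 0.002], [-0.002, -0.008, -1.0]]
ft_force: [0.5, 0.6, -0.5]
grip_width: 0.0427
gripper_force: 0.0
```

```bash
python3 plan.py 0.5155 -0.0092 0.0295 5 65.4 | sed -n 1,2p; python3 -c "
from rig import env
print(env.observe()['ft_force'],env.observe()['wrist_torque'])"
```

```text
t 3.6833 pos [ 0.5131 -0.009   0.1053] rv [-0.008  0.002 -0.001]
[ 0.2  0.6 15.2] [-0.0017  0.0003 -0.0002]
[ 0.46494169  0.64871026 -0.45271385] [ 0.02174168  0.02113776 -0.00507718]
```

>>> {"name": "servo_tool", "arguments": {
  "deltas": "0.5 0 0 20 0 0 0;0.5 0 0 20 0 0 0;0.5 0 0 20 0 0 0;0.5 0 0 15 0 0 0;0.5 0 0 0 0 0 0;0.5 0 0 0 0 0 0;0.5 0 0 0 0 0 0"
}}

```text
time_s: 4.27
position: [0.5165, -0.0096, 0.036]
tool_rot: [[0.417, 0.909, 0.002], [0.909, -0.417, -0.001], [0.0, 0.003, -1.0]]
ft_force: [-0.8, 0.1, 0.3]
grip_width: 0.0428
gripper_force: 0.0
```

```bash
python3 plan.py 0.5155 -0.0092 0.0295 1 65.4 | sed -n 1,2p;python3 - <<'E'
from rig import env
import cv2
p=env.get_image("side");cv2.imwrite("pics/s2.png",cv2.resize(p['img'][140:280,190:350],(640,560),interpolation=2)[...,::-1])
E
```

```text
t 4.2667 pos [ 0.5165 -0.0096  0.036 ] rv [ 0.003 -0.    -0.   ]
[-0.1 -1.1  6.5] [ 0.0025 -0.0005 -0.0004]
```

View pics/s2.png

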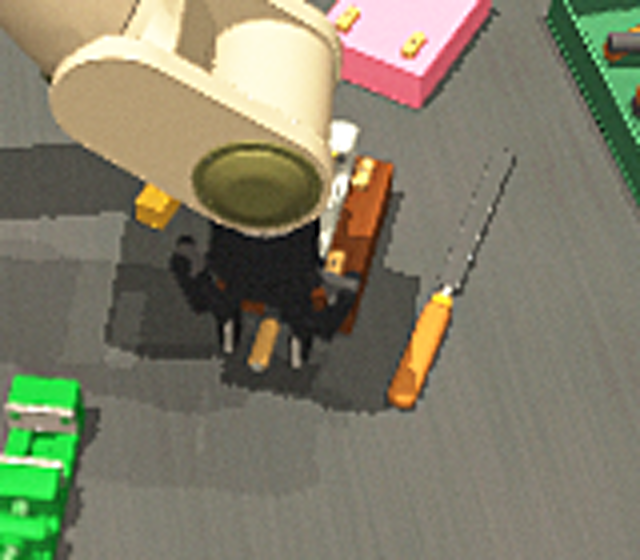

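The fingers straddle the knob (crop (263,343)). I'll go down 6 mm and close.

>>> {"name": "servo_tool", "arguments": {
  "deltas": "0.5 0 -1 6 0 0 0;0 0 0 0 0 0 0;0 0 0 0 0 0 0;0 0 0 0 0 0 0;0 0 0 0 0 0 0;0 0 0 0 0 0 0",
  "newtons": 20
}}

```text
time_s: 4.82
position: [0.5147, -0.0091, 0.0285]
tool_rot: [[0.417, 0.909, 0.0], [0.909, -0.417, -0.0], [0.0, 0.0, -1.0]]
ft_force: [-0.1, -0.1, 0.9]
grip_width: 0.0134
gripper_force: 20.3
```

```bash
cat > st.py <<'E'
import numpy as np
from rig import env
# fit: crank angle from gripped knob; frame c,a ; off= TCP below knob
s=env.observe();a=np.radians(65.4);M=np.array([[np.cos(a),np.sin(a),0],[np.sin(a),-np.cos(a),0],[0,0,-1]])
p=np.array(s['position'])
L=M.T@(p-np.array([.5718,.1102,.079]))
print("t %.2f"%s['time_s'],"frame x,y(tool),z(down) mm",np.round(L*1e3,1),"F tool",np.round(M.T@s['ft_force'],1),"T",np.round(M.T@s['wrist_torque'],2),"w %.1f f %.0f"%(s['grip_width']*1e3,s['gripper_force']))
E
python3 st.py
```

```text
t 4.82 frame x,y(tool),z(down) mm [-132.2   -2.2   50.5] F tool [-0.1 -0.  -0.9] T [-0.03 -0.06  0.01] w 13.4 f 20
```

>>> {"name": "servo_tool", "arguments": {
  "deltas": "0 0.2 -12.5 -2.7 0 0 0;0 0.2 -11.7 -7.8 0 0 0;0 0.3 -7.8 -11.7 0 0 0;0 0.3 -2.7 -13.8 0 0 0;0 0 0 0 0 0 0"
}}

```text
time_s: 5.23
position: [0.4835, 0.0064, 0.066]
tool_rot: [[0.416, 0.909, 0.002], [0.909, -0.416, -0.001], [-0.0, 0.002, -1.0]]
ft_force: [-2.4, -1.2, 1.1]
grip_width: 0.0127
gripper_force: 20.3
```

```bash
python3 st.py
```

```text
t 5.23 frame x,y(tool),z(down) mm [-131.2  -37.1   13. ] F tool [-2.1 -1.7 -1.1] T [ 0.35 -0.25  0.03] w 12.7 f 20
```

>>> {"name": "servo_tool", "arguments": {
  "deltas": "0 0.3 2.7 -13.8 0 0 0;0 0.2 7.8 -11.7 0 0 0;0 0.3 11.7 -7.8 0 0 0;0 0.2 13.8 -2.7 0 0 0;0 0.3 13.8 2.7 0 0 0;0 0.2 11.7 7.8 0 0 0;0 0.3 7.8 11.7 0 0 0;0 0.2 2.7 13.8 0 0 0"
}}

```text
time_s: 5.9
position: [0.5518, -0.0228, 0.0641]
tool_rot: [[0.417, 0.909, 0.004], [0.909, -0.417, -0.001], [0.001, 0.004, -1.0]]
ft_force: [0.9, 0.6, 1.5]
grip_width: 0.0133
gripper_force: 20.4
```

```bash
python3 st.py
```

```text
t 5.90 frame x,y(tool),z(down) mm [-129.2   37.2   14.9] F tool [ 0.9  0.6 -1.5] T [ 0.09  0.3  -0.03] w 13.3 f 20
```

>>> {"name": "servo_tool", "arguments": {
  "deltas": "0 0.3 -2.7 13.8 0 0 0;0 0.2 -7.8 11.7 0 0 0;0 0.3 -11.7 7.8 0 0 0;0 0.2 -13.8 2.7 0 0 0;0 0.3 -13.8 -2.7 0 0 0;0 0.2 -11.7 -7.8 0 0 0;0 0.3 -7.8 -11.7 0 0 0;0 0.2 -2.7 -13.8 0 0 0"
}}

```text
time_s: 6.57
position: [0.4846, 0.0105, 0.0638]
tool_rot: [[0.417, 0.909, -0.001], [0.909, -0.417, 0.001], [0.0, -0.001, -1.0]]
ft_force: [3.7, -0.6, -2.8]
grip_width: 0.0132
gripper_force: 20.5
```

```bash
python3 st.py
```

```text
t 6.57 frame x,y(tool),z(down) mm [-127.   -37.8   15.2] F tool [1.  3.6 2.8] T [-0.44  0.38  0.21] w 13.2 f 21
```

>>> {"name": "servo_tool", "arguments": {
  "deltas": "0 0.1 1 -7 0 0 0;0 0.1 2 -7 0 0 0;0 0.1 3 -6 0 0 0;0 0.1 5 -5.5 0 0 0;0 0 0 0 0 0 0"
}}

```text
time_s: 6.98
position: [0.4962, 0.005, 0.0903]
tool_rot: [[0.417, 0.909, 0.0], [0.909, -0.417, -0.001], [-0.0, 0.001, -1.0]]
ft_force: [-1.1, -1.5, -1.7]
grip_width: 0.0129
gripper_force: 20.0
```

```bash
python3 st.py
```

```text
t 6.98 frame x,y(tool),z(down) mm [-127.1  -24.9  -11.3] F tool [-1.8 -0.3  1.7] T [ 0.02 -0.43  0.01] w 12.9 f 20
```

>>> {"name": "servo_tool", "arguments": {
  "deltas": "0 0.1 5.5 -4.5 0 0 0;0 0.1 6 -3 0 0 0;0 0.1 6.5 -2 0 0 0;0 0.1 7 -0.7 0 0 0;0 0 0 0 0 0 0"
}}

```text
time_s: 7.4
position: [0.5189, -0.0054, 0.1001]
tool_rot: [[0.417, 0.909, -0.001], [0.909, -0.417, -0.001], [-0.001, -0.0, -1.0]]
ft_force: [-5.5, -4.6, -1.0]
grip_width: 0.013
gripper_force: 20.2
```

```bash
python3 st.py
```

```text
t 7.40 frame x,y(tool),z(down) mm [-1.272e+02  1.000e-01 -2.110e+01] F tool [-6.5 -3.   1. ] T [ 0.37 -0.89 -0.01] w 13.0 f 20
```

>>> {"name": "servo_tool", "arguments": {
  "deltas": "0 -0.5 7 0.7 0 0 0;0 -0.5 6.7 2 0 0 0;0 0 6.2 3.3 0 0 0;0 0 5.6 4.5 0 0 0;0 0 0 0 0 0 0;0 0 0 0 0 0 0"
}}

```text
time_s: 7.9
position: [0.5419, -0.0162, 0.0895]
tool_rot: [[0.417, 0.909, 0.002], [0.909, -0.417, -0.0], [0.0, 0.002, -1.0]]
ft_force: [0.3, -0.6, 2.5]
grip_width: 0.0132
gripper_force: 20.5
```

```bash
python3 st.py
```

```text
t 7.90 frame x,y(tool),z(down) mm [-127.4   25.4  -10.5] F tool [-0.4  0.5 -2.5] T [-0.08 -0.07 -0.  ] w 13.2 f 21
```

```bash
python3 - <<'E'
from rig import env
import cv2,numpy as np
p=env.get_image("wrist");np.savez("w3.npz",**{k:p[k] for k in('img','depth','camera_matrix','D','world_to_cam')})
cv2.imwrite("pics/w3.png",p['img'][...,::-1])
E
```

```text
(no output)
```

View pics/w3.png

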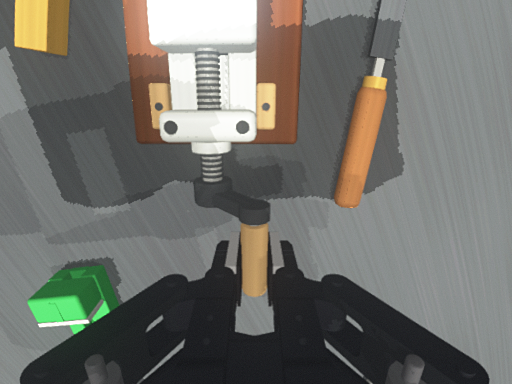

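The view shows the knob held, crank at upper right, jaw moved away from the bridge. I'll measure the jaw travel.

```bash
python3 - <<'E'
from h import *
c=np.array([.5718,.1102]);a=np.radians(65.4);R=np.array([[np.cos(a),np.sin(a)],[-np.sin(a),np.cos(a)]])
for n,b in(("w1",(225,345,50,245)),("w3",(100,320,0,250))):
    p=dict(np.load(n+".npz"));W,C=cloud(p,*b);L=(W[:,:2]-c)@R.T
    m=(abs(L[:,1])<.02)&(abs(W[:,2]-.093)<.003)&(L[:,0]>-.045)&(L[:,0]<.05)
    x=L[m,0];print(n,"jaw back edge",np.percentile(x,[0,.5,1])*1e3,"n",m.sum(),"y",L[m,1].mean())
    m=(abs(L[:,1])<.02)&(abs(W[:,2]-.091)<.004)&(L[:,0]<-.045)&(L[:,0]>-.075)
    print("bridge",np.percentile(L[m,0],[1,50,99])*1e3)
    m=(abs(W[:,2]-.045)<.003)&(abs(L[:,1])<.06)&(abs(L[:,0])<.09)&(C.astype(int).max(1)-C.min(1)>40)&(C.astype(int).sum(1)<300)
    print("riser back edge",np.percentile(L[m,0],[0,.5])*1e3, "y", np.percentile(L[m,1],[.5,99.5])*1e3)
E
```

```text
w1 jaw back edge [-25.75949485 -25.50789581 -25.37912218] n 2313 y 0.0005482154354999315
bridge [-72.12962586 -58.5820527  -50.91312145]
riser back edge [-74.12165678 -73.21760347] y [-53.80890818  54.12576346]
w3 jaw back edge [-21.80705099 -21.53796138 -21.40243167] n 4019 y 6.92296652711278e-05
bridge [-72.29567476 -59.74345701 -51.55697345]
riser back edge [-74.71047606 -74.49493655] y [-53.7527378  54.1479155]
```

>>> {"name": "servo_tool", "arguments": {
  "deltas": "0 0 4.5 5.5 0 0 0;0 0 3.2 5.4 0 0 0;0 0 1.6 5.3 0 0 0;0 0 0 0 0 0 0"
}}

```text
time_s: 8.28
position: [0.5506, -0.0201, 0.0734]
tool_rot: [[0.417, 0.909, 0.003], [0.909, -0.417, -0.001], [0.0, 0.003, -1.0]]
ft_force: [3.0, -2.2, 3.2]
grip_width: 0.013
gripper_force: 20.6
```

```bash
python3 st.py
```

```text
t 8.28 frame x,y(tool),z(down) mm [-127.3   34.9    5.6] F tool [-0.7  3.7 -3.2] T [-0.5  -0.06  0.08] w 13.0 f 21
```

Now 0.46 turn beyond contact, so it's tight. I'll release the knob and rise.

>>> {"name": "servo_tool", "arguments": {
  "deltas": "0.4 0 0 0 0 0 0;0.4 0 0 0 0 0 0;0.4 0 0 0 0 0 0;0.4 0 0 -5 0 0 0;0.5 0 0 -20 0 0 0;0.7 0 0 -40 0 0 0;1 0 0 -40 0 0 0;1 -10 -20 -40 0 0 0"
}}

```text
time_s: 8.95
position: [0.5307, -0.0207, 0.2171]
tool_rot: [[0.417, 0.909, 0.003], [0.909, -0.417, -0.001], [0.001, 0.003, -1.0]]
ft_force: [-0.0, 0.1, 0.8]
grip_width: 0.0771
gripper_force: 0.0
```

>>> {"name": "servo_tool", "arguments": {
  "deltas": "1 0 -14 -25 0 0 0;1 0 0 0 0 0 0;1 0 0 0 0 0 0;1 0 0 0 0 0 0"
}}

```text
time_s: 9.28
position: [0.5162, -0.0146, 0.2391]
tool_rot: [[0.417, 0.909, -0.001], [0.909, -0.417, 0.0], [-0.0, -0.001, -1.0]]
ft_force: [-0.5, -0.8, -0.9]
grip_width: 0.0856
gripper_force: 0.0
```

```bash
python3 st.py; python3 - <<'E'
from rig import env
from h import *
p=env.get_image("wrist");cv2.imwrite("pics/w4.png",p['img'][...,::-1]);np.savez("w4.npz",**{k:p[k] for k in('img','depth','camera_matrix','D','world_to_cam')})
c=np.array([.5718,.1102]);a=np.radians(65.4);R=np.array([[np.cos(a),np.sin(a)],[-np.sin(a),np.cos(a)]])
for n in("w1","w4"):
    p=dict(np.load(n+".npz"));W,C=cloud(p,150,400,0,300);C=C.astype(int);L=(W[:,:2]-c)@R.T;S=C.max(1)-C.min(1)
    t=(abs(W[:,2]-.093)<.003)&(abs(L[:,1])<.02)
    m=t&(L[:,0]>-.045)&(L[:,0]<.1);print(n,"jaw back..fixed end",np.percentile(L[m,0],[.5,99.7])*1e3)
    b=(S>60)&m;print("block x",np.percentile(L[b,0],[1,99])*1e3)
    m=(abs(W[:,2]-.093)<.003)&(L[:,0]>-.04)&(L[:,0]<.035)&(abs(L[:,1])<.035);print("sides",np.percentile(L[m,1],[.5,99.5])*1e3)
    m=(abs(W[:,2]-.045)<.003)&(abs(L[:,1])<.06)&(abs(L[:,0])<.09)&(S>40)&(C.sum(1)<300)
    if m.sum(): print("riser x",np.percentile(L[m,0],[.5,99.5])*1e3,"y",np.percentile(L[m,1],[.5,99.5])*1e3)
    m=(abs(W[:,2]-.093)<.003)&(L[:,0]>-.045)&(L[:,0]<.075)&(abs(L[:,1])<.03);print(cv2.minAreaRect(L[m].astype(np.float32)*1000))
E
```

```text
t 9.28 frame x,y(tool),z(down) mm [-136.6    1.4 -160.1] F tool [-0.9 -0.1  0.9] T [ 0.03 -0.02 -0.  ] w 85.6 f 0
w1 jaw back..fixed end [-25.49189718  61.77759932]
block x [ 6.11926332 30.01650148]
sides [-23.00244014  24.78045008]
riser x [-73.21760347  73.89773867] y [-53.80890818  54.12576346]
((17.985271453857422, 0.8715267181396484), (87.60289764404297, 50.41615676879883), 0.6378787755966187)
w4 jaw back..fixed end [-21.63520346  33.17174524]
block x [ 8.0260682  31.93490162]
sides [-25.96503681  22.84558026]
riser x [-73.3222161   33.41426273] y [-54.01087168  54.56790325]
((5.6819915771484375, -1.3196144104003906), (50.4619255065918, 55.76529312133789), 89.4209976196289)
```

View pics/w4.png

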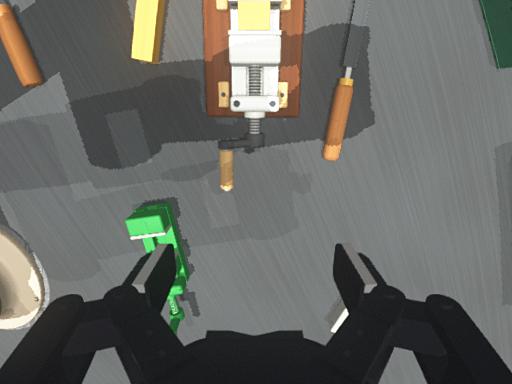

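The knob is now on the left (226,165), though I let go of it on the right, so the crank has turned. I'll measure its angle and the block gap.

```bash
python3 - <<'E'
from h import *
c=np.array([.5718,.1102]);a=np.radians(65.4);R=np.array([[np.cos(a),np.sin(a)],[-np.sin(a),np.cos(a)]])
p=dict(np.load("w4.npz"));W,C=cloud(p,150,400,0,300);C=C.astype(int);L=(W[:,:2]-c)@R.T;S=C.max(1)-C.min(1)
m=(L[:,0]<-.1)&(L[:,0]>-.17)&(W[:,2]>.02)&(W[:,2]<.13)&(S>50)&(abs(L[:,1])<.06)
print("knob",m.sum(),np.percentile(L[m,0],[1,99])*1e3,np.percentile(L[m,1],[1,50,99])*1e3,"z",np.percentile(W[m,2],[5,50,99])*1e3)
m=(L[:,0]<-.085)&(L[:,0]>-.17)&(W[:,2]>.02)&(W[:,2]<.13)&(S<50)&(abs(L[:,1])<.06)
print("hub",np.percentile(L[m,0],[1,99])*1e3,np.percentile(L[m,1],[1,99])*1e3)
for b in np.arange(-.03,.034,.002):
    r=[]
    k=(abs(L[:,1])<.012)&(L[:,0]>=b)&(L[:,0]<b+.002)
    print("%.0f z%.1f..%.1f %s"%(b*1e3,np.nanmin(W[k,2])*1e3,np.nanmax(W[k,2])*1e3,np.median(C[k],0)),end=' | ')
img=p['img'];cv2.imwrite("pics/w4c.png",cv2.resize(img[0:200,190:320],(520,800)[:2] if 0 else (390,600),interpolation=2)[...,::-1])
E
```

```text
knob 474 [-143.74929187 -105.00654776] [21.33153579 27.1542363  34.00073757] z [103.92582341 106.75031568 108.77168602]
hub [-145.46105565  -85.69924156] [-11.66894667  34.56479166]
-30 z50.0..87.1 [169.5 170.5 163.5] | -28 z50.1..86.4 [167.5 167.5 160. ] | -26 z50.0..87.3 [176.  176.5 168. ] | -24 z50.1..89.4 [147. 148. 139.] | -22 z50.6..95.1 [220. 221. 209.] | -20 z91.5..94.7 [249. 249. 246.] | -18 z91.2..95.1 [248. 248. 244.] | -16 z90.9..95.8 [247. 248. 243.] | -14 z91.5..94.9 [249. 250. 246.] | -12 z91.6..95.2 [250. 250. 247.] | -10 z92.0..95.5 [251. 251. 249.] | -8 z91.0..95.3 [249. 250. 246.] | -6 z92.0..94.6 [248. 248. 245.] | -4 z91.8..94.7 [249. 249. 246.] | -2 z91.9..94.7 [255. 255. 255.] | 0 z91.5..95.5 [255. 255. 255.] | 2 z91.1..94.4 [246. 248. 243.] | 4 z89.1..94.4 [254. 254. 252.] | 6 z90.8..94.8 [253. 243. 235.] | 8 z92.1..94.9 [255. 253. 169.] | 10 z91.0..95.3 [255. 253. 172.] | 12 z91.3..95.3 [255. 253. 172.] | 14 z90.1..96.3 [255. 253. 170.] | 16 z91.7..95.4 [255. 253. 170.] | 18 z91.8..94.7 [255. 253. 169.] | 20 z92.0..96.7 [255. 253. 169.] | 22 z91.5..94.9 [255. 252. 168.] | 24 z91.5..95.0 [255. 252. 168.] | 26 z92.0..95.5 [255. 252. 168.] | 28 z91.9..95.9 [255. 252. 167.] | 30 z91.9..95.0 [255. 252. 166.] | 32 z90.5..95.2 [247. 241. 227.] |
```

View pics/w4c.png

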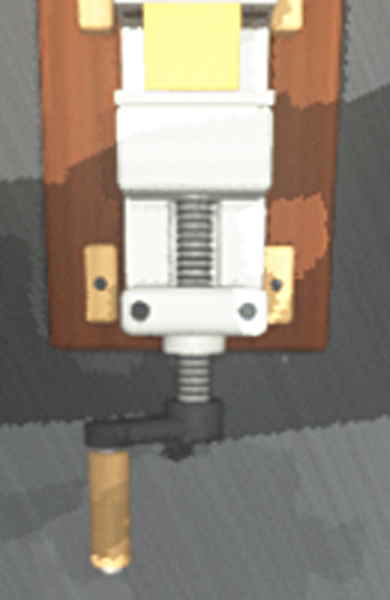

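The crank sprang back about 130°, to roughly 40° past contact (knob at tool y -28, z 0.10). I'll re-grip and re-tighten, and this time watch the release.

>>> {"name": "servo_tool", "arguments": {
  "deltas": "0.5 4.5 -15 0 0 0 0;0.5 4 -14 10 0 0 0;0.5 0 0 30 0 0 0;0.5 0 0 35 0 0 0;0.5 0 0 35 0 0 0;0.5 0 0 25 0 0 0;0.5 0 0 18 0 0 0;0.5 0 0 0 0 0 0"
}}

```text
time_s: 10.0
position: [0.4914, 0.0056, 0.0823]
tool_rot: [[0.417, 0.909, -0.009], [0.909, -0.417, 0.002], [-0.002, -0.009, -1.0]]
ft_force: [-0.3, 0.4, -0.8]
grip_width: 0.0425
gripper_force: 0.0
```

>>> {"name": "servo_tool", "arguments": {
  "deltas": "0 0 0 0 0 0 0;0 0 0 0 0 0 0;0 0 0 0 0 0 0;0 0 0 0 0 0 0;0 0 0 0 0 0 0"
}}

```text
time_s: 10.42
position: [0.4936, 0.0053, 0.0874]
tool_rot: [[0.417, 0.909, 0.001], [0.909, -0.417, -0.0], [0.0, 0.001, -1.0]]
ft_force: [-2.3, -0.1, 1.9]
grip_width: 0.0132
gripper_force: 20.7
```

```bash
python3 st.py
```

```text
t 10.42 frame x,y(tool),z(down) mm [-128.   -27.4   -8.4] F tool [-1.1 -2.1 -1.9] T [ 0.41 -0.09  0.02] w 13.2 f 21
```

>>> {"name": "servo_tool", "arguments": {
  "deltas": "0 0 6.8 -6.6 0 0 0;0 0 8.3 -4.3 0 0 0;0 0 6.2 -1.6 0 0 0;0 0 6.1 -0.6 0 0 0;0 0 0 0 0 0 0;0 0 0 0 0 0 0;0 0 0 0 0 0 0"
}}

```text
time_s: 11.0
position: [0.5193, -0.0068, 0.1011]
tool_rot: [[0.417, 0.909, 0.003], [0.909, -0.417, -0.001], [-0.0, 0.003, -1.0]]
ft_force: [-2.2, -2.0, 6.3]
grip_width: 0.0131
gripper_force: 21.0
```

```bash
python3 st.py
```

```text
t 11.00 frame x,y(tool),z(down) mm [-128.2    0.9  -22.1] F tool [-2.8 -1.2 -6.3] T [ 0.19 -0.41  0.02] w 13.1 f 21
```

>>> {"name": "servo_tool", "arguments": {
  "deltas": "0 0 9 0.7 0 0 0;0 0 8.7 3.6 0 0 0;0 0 7.5 5.7 0 0 0;0 0 5.7 7.5 0 0 0;0 0 0 0 0 0 0;0 0 0 0 0 0 0;0 0 0 0 0 0 0"
}}

```text
time_s: 11.58
position: [0.5474, -0.0195, 0.0829]
tool_rot: [[0.417, 0.909, 0.003], [0.909, -0.417, -0.001], [0.0, 0.003, -1.0]]
ft_force: [2.6, -3.4, 4.5]
grip_width: 0.0131
gripper_force: 20.9
```

```bash
python3 st.py
```

```text
t 11.58 frame x,y(tool),z(down) mm [-128.1   31.8   -3.9] F tool [-2.   3.8 -4.5] T [-0.55 -0.33  0.07] w 13.1 f 21
```

>>> {"name": "servo_tool", "arguments": {
  "deltas": "0.4 0 0 0 0 0 0;0.4 0 0 0 0 0 0;0.4 0 0 0 0 0 0;0.4 0 0 0 0 0 0;0.4 0 0 0 0 0 0"
}}

```text
time_s: 12.0
position: [0.5459, -0.0187, 0.082]
tool_rot: [[0.417, 0.909, -0.002], [0.909, -0.417, 0.001], [-0.0, -0.002, -1.0]]
ft_force: [-2.3, 1.1, -0.5]
grip_width: 0.0342
gripper_force: 1.5
```

```bash
python3 st.py; cat > kn.py <<'E'
from rig import env
from h import *
import sys
p=env.get_image("wrist");np.savez(sys.argv[1]+".npz",**{k:p[k] for k in('img','depth','camera_matrix','D','world_to_cam')})
cv2.imwrite("pics/%s.png"%sys.argv[1],p['img'][...,::-1])
c=np.array([.5718,.1102]);a=np.radians(65.4);R=np.array([[np.cos(a),np.sin(a)],[-np.sin(a),np.cos(a)]])
W,C=cloud(p,0,512,0,384);C=C.astype(int);L=(W[:,:2]-c)@R.T;S=C.max(1)-C.min(1)
m=(L[:,0]<-.1)&(L[:,0]>-.17)&(W[:,2]>.03)&(W[:,2]<.13)&(S>50)&(abs(L[:,1])<.06)
print("knob",m.sum(),np.percentile(L[m,0],[1,99])*1e3,"tool y",np.percentile(-L[m,1],[1,50,99])*1e3,"z",np.percentile(W[m,2],[5,50,99])*1e3)
E
python3 kn.py w5
```

```text
t 12.00 frame x,y(tool),z(down) mm [-128.    30.1   -3. ] F tool [ 0.1 -2.5  0.5] T [ 0.47 -0.02 -0.  ] w 34.2 f 2
knob 2077 [-143.05344585 -104.44668741] tool y [12.7859004  19.76264833 25.90720717] z [113.09073841 116.39025292 118.32935591]
```

The knob springs back and now rests on the inner finger (about 33°). I'll ease it back slowly so it settles without momentum.

>>> {"name": "servo_tool", "arguments": {
  "deltas": "0.4 0 -1.5 0 0 0 0;0.4 0 -1.5 0 0 0 0;0.4 0 -1.5 0 0 0 0;0.4 0 -1.5 0 0 0 0;0.4 0 0 0 0 0 0;0.4 0 0 0 0 0 0"
}}

```text
time_s: 12.55
position: [0.5409, -0.0164, 0.0823]
tool_rot: [[0.417, 0.909, -0.0], [0.909, -0.417, 0.0], [0.0, -0.0, -1.0]]
ft_force: [-2.0, 1.4, 0.8]
grip_width: 0.0344
gripper_force: 1.2
```

```bash
python3 st.py;python3 kn.py w6
```

```text
t 12.55 frame x,y(tool),z(down) mm [-128.    24.6   -3.3] F tool [ 0.5 -2.4 -0.8] T [ 0.35  0.13 -0.02] w 34.4 f 1
knob 2130 [-142.98560985 -104.44441997] tool y [ 7.54711186 14.34596443 20.46395397] z [115.82609454 119.03660967 120.8988302 ]
```

>>> {"name": "servo_tool", "arguments": {
  "deltas": "0.4 0 -1.5 0 0 0 0;0.4 0 -1.5 0 0 0 0;0.4 0 -1.5 0 0 0 0;0.4 0 -1.5 0 0 0 0;0.4 0 -1.5 0 0 0 0;0.4 0 -1.5 0 0 0 0;0.4 0 0 0 0 0 0;0.4 0 0 0 0 0 0"
}}

```text
time_s: 13.27
position: [0.5327, -0.0127, 0.0822]
tool_rot: [[0.417, 0.909, -0.001], [0.909, -0.417, 0.0], [-0.0, -0.001, -1.0]]
ft_force: [-1.5, 1.4, -0.2]
grip_width: 0.0339
gripper_force: 1.2
```

```bash
python3 st.py;python3 kn.py w7
```

```text
t 13.27 frame x,y(tool),z(down) mm [-128.    15.6   -3.2] F tool [ 0.6 -2.   0.2] T [0.4  0.14 0.04] w 33.9 f 1
knob 2196 [-143.05429691 -104.55475404] tool y [-1.65482318  5.35622031 11.48959596] z [117.90462068 121.23542388 123.08950794]
```

>>> {"name": "servo_tool", "arguments": {
  "deltas": "0.4 0 -1.5 0 0 0 0;0.4 0 -1.5 0 0 0 0;0.4 0 -1.5 0 0 0 0;0.4 0 -1.5 0 0 0 0;0.4 0 -1.5 0 0 0 0;0.4 0 -1.5 0 0 0 0;0.4 0 0 0 0 0 0;0.4 0 0 0 0 0 0"
}}

```text
time_s: 13.98
position: [0.5245, -0.009, 0.0823]
tool_rot: [[0.417, 0.909, -0.001], [0.909, -0.417, 0.0], [-0.0, -0.001, -1.0]]
ft_force: [-2.2, 1.1, -0.1]
grip_width: 0.0341
gripper_force: 1.1
```

```bash
python3 st.py;python3 kn.py w8
```

```text
t 13.98 frame x,y(tool),z(down) mm [-128.     6.6   -3.3] F tool [ 0.1 -2.5  0.1] T [0.3  0.04 0.02] w 34.1 f 1
knob 2175 [-143.09415369 -104.63175495] tool y [-10.62733581  -3.61160097   2.48018704] z [117.77664065 121.10288162 122.93733431]
```

>>> {"name": "servo_tool", "arguments": {
  "deltas": "0.4 0 -1.5 0 0 0 0;0.4 0 -1.5 0 0 0 0;0.4 0 -1.5 0 0 0 0;0.4 0 -1.5 0 0 0 0;0.4 0 -1.5 0 0 0 0;0.4 0 -1.5 0 0 0 0;0.4 0 0 0 0 0 0;0.4 0 0 0 0 0 0"
}}

```text
time_s: 14.7
position: [0.5163, -0.0052, 0.0823]
tool_rot: [[0.417, 0.909, -0.001], [0.909, -0.417, 0.0], [-0.0, -0.001, -1.0]]
ft_force: [-2.6, 0.7, -0.7]
grip_width: 0.0344
gripper_force: 0.9
```

```bash
python3 st.py;python3 kn.py w9
```

```text
t 14.70 frame x,y(tool),z(down) mm [-128.    -2.4   -3.3] F tool [-0.4 -2.6  0.7] T [0.32 0.08 0.07] w 34.4 f 1
knob 2102 [-143.15009657 -104.63463498] tool y [-19.4495238  -12.67973356  -6.56444512] z [115.33666588 118.56633204 120.52458634]
```

>>> {"name": "servo_tool", "arguments": {
  "deltas": "0.4 0 -1.5 0 0 0 0;0.4 0 -1.5 0 0 0 0;0.4 0 -1.5 0 0 0 0;0.4 0 -1.5 0 0 0 0;0.4 0 -1.5 0 0 0 0;0.4 0 -1.5 0 0 0 0;0.4 0 0 0 0 0 0;0.4 0 0 0 0 0 0"
}}

```text
time_s: 15.42
position: [0.5081, -0.0015, 0.0823]
tool_rot: [[0.417, 0.909, -0.001], [0.909, -0.417, 0.0], [-0.0, -0.001, -1.0]]
ft_force: [-2.3, 0.6, -0.1]
grip_width: 0.0342
gripper_force: 0.8
```

```bash
python3 st.py;python3 kn.py w10
```

```text
t 15.42 frame x,y(tool),z(down) mm [-128.   -11.4   -3.3] F tool [-0.4 -2.4  0.1] T [0.25 0.01 0.01] w 34.2 f 1
knob 1945 [-143.50663756 -104.70265867] tool y [-28.26439957 -21.56919027 -15.58969108] z [110.11436533 113.16524163 114.98675531]
```

>>> {"name": "servo_tool", "arguments": {
  "deltas": "0.4 0 -1.5 0 0 0 0;0.4 0 -1.5 0 0 0 0;0.4 0 -1.5 0 0 0 0;0.4 0 -1.5 0 0 0 0;0.4 0 -1.5 0 0 0 0;0.4 0 -1.5 0 0 0 0;0.4 0 0 0 0 0 0;0.4 0 0 0 0 0 0"
}}

```text
time_s: 16.13
position: [0.5002, 0.0022, 0.0823]
tool_rot: [[0.417, 0.909, 0.0], [0.909, -0.417, -0.0], [0.0, 0.0, -1.0]]
ft_force: [-0.3, -0.2, 0.1]
grip_width: 0.0344
gripper_force: 0.0
```

```bash
python3 st.py;python3 kn.py w11
```

```text
t 16.13 frame x,y(tool),z(down) mm [-128.   -20.1   -3.3] F tool [-0.3 -0.2 -0.1] T [-0.03 -0.09 -0.  ] w 34.4 f 0
knob 1829 [-143.48971802 -104.77298879] tool y [-35.39347377 -28.41683521 -22.16167843] z [102.33636621 105.66232845 107.60591479]
```

The knob came to rest again by itself at about 308°, with zero load. I'll re-grip and tighten further (about half a turn beyond), tracking the force along the way.

>>> {"name": "servo_tool", "arguments": {
  "deltas": "0.4 0 -8.3 -4 0 0 0;0 0 0 0 0 0 0;0 0 0 0 0 0 0;0 0 0 0 0 0 0;0 0 0 0 0 0 0;0 0 0 0 0 0 0",
  "newtons": 25
}}

```text
time_s: 16.68
position: [0.4923, 0.0058, 0.0862]
tool_rot: [[0.417, 0.909, -0.001], [0.909, -0.417, 0.0], [-0.0, -0.001, -1.0]]
ft_force: [-3.2, 1.5, 1.1]
grip_width: 0.0128
gripper_force: 26.4
```

```bash
python3 st.py
```

```text
t 16.68 frame x,y(tool),z(down) mm [-128.   -28.8   -7.2] F tool [ 0.1 -3.5 -1.1] T [ 0.48 -0.02 -0.02] w 12.8 f 26
```

>>> {"name": "servo_tool", "arguments": {
  "deltas": "0 0 6.8 -6.6 0 0 0;0 0 8.3 -4.3 0 0 0;0 0 0 0 0 0 0;0 0 0 0 0 0 0"
}}

```text
time_s: 17.02
position: [0.5059, -0.0013, 0.098]
tool_rot: [[0.416, 0.909, -0.001], [0.909, -0.416, -0.001], [-0.002, -0.001, -1.0]]
ft_force: [-7.5, -2.5, 12.2]
grip_width: 0.0124
gripper_force: 27.6
```

```bash
python3 st.py
```

```text
t 17.02 frame x,y(tool),z(down) mm [-128.8  -13.5  -19. ] F tool [ -5.4  -5.8 -12.2] T [ 1.07 -0.92 -0.19] w 12.4 f 28
```

>>> {"name": "servo_tool", "arguments": {
  "deltas": "0 0 6.2 -1.6 0 0 0;0 0 6.1 -0.6 0 0 0;0 0 9 0.7 0 0 0;0 0 8.7 3.1 0 0 0;0 0 0 0 0 0 0;0 0 0 0 0 0 0"
}}

```text
time_s: 17.52
position: [0.5357, -0.0145, 0.0968]
tool_rot: [[0.417, 0.909, 0.005], [0.909, -0.417, -0.002], [-0.0, 0.005, -1.0]]
ft_force: [1.1, -3.8, 8.0]
grip_width: 0.0128
gripper_force: 27.0
```

```bash
python3 st.py
```

```text
t 17.52 frame x,y(tool),z(down) mm [-128.4   19.   -17.8] F tool [-3.   2.6 -8. ] T [-0.41 -0.4  -0.06] w 12.8 f 27
```

>>> {"name": "servo_tool", "arguments": {
  "deltas": "0 0 7.5 5.7 0 0 0;0 0 5.7 7.5 0 0 0;0 0 3.6 8.7 0 0 0;0 0 1.2 9.3 0 0 0;0 0 0 0 0 0 0;0 0 0 0 0 0 0"
}}

```text
time_s: 18.02
position: [0.551, -0.0213, 0.0647]
tool_rot: [[0.417, 0.909, 0.002], [0.909, -0.417, -0.001], [-0.0, 0.002, -1.0]]
ft_force: [3.0, -3.3, 2.0]
grip_width: 0.0129
gripper_force: 26.7
```

```bash
python3 st.py
```

```text
t 18.02 frame x,y(tool),z(down) mm [-128.3   35.8   14.3] F tool [-1.8  4.1 -2. ] T [-0.66 -0.23  0.13] w 12.9 f 27
```

>>> {"name": "servo_tool", "arguments": {
  "deltas": "0 0 -0.7 9 0 0 0;0 0 -3.3 8.5 0 0 0;0 0 -5.4 7.3 0 0 0;0 0 0 0 0 0 0;0 0 0 0 0 0 0;0 0 0 0 0 0 0"
}}

```text
time_s: 18.52
position: [0.5423, -0.0167, 0.0404]
tool_rot: [[0.417, 0.909, 0.002], [0.909, -0.417, -0.0], [0.001, 0.002, -1.0]]
ft_force: [5.1, 0.5, 2.2]
grip_width: 0.0129
gripper_force: 26.8
```

```bash
python3 st.py; python3 kn.py w12; python3 - <<'E'
from h import *
c=np.array([.5718,.1102]);a=np.radians(65.4);R=np.array([[np.cos(a),np.sin(a)],[-np.sin(a),np.cos(a)]])
for n in("w1","w3","w4","w5","w8","w11","w12"):
    p=dict(np.load(n+".npz"));W,C=cloud(p,0,512,0,384);C=C.astype(int);L=(W[:,:2]-c)@R.T
    m=(abs(L[:,1])<.02)&(abs(W[:,2]-.093)<.003)&(L[:,0]>-.045)&(L[:,0]<.05);j=np.percentile(L[m,0],.5)*1e3
    m=(abs(abs(L[:,1])-.017)<.004)&(abs(W[:,2]-.0635)<.004)&(L[:,0]<-.02);
    m2=(abs(L[:,1])<.02)&(abs(W[:,2]-.091)<.003)&(L[:,0]<-.045)&(L[:,0]>-.075)&(C.sum(1)>500)
    print(n,"jaw back %.1f bridge front %.1f back %.1f yc %.1f"%(j,np.percentile(L[m2,0],98)*1e3,np.percentile(L[m2,0],8)*1e3,np.median(L[m2,1])*1e3))
E
```

```text
t 18.52 frame x,y(tool),z(down) mm [-127.7   26.    38.6] F tool [ 2.5  4.5 -2.2] T [-0.53  0.65  0.15] w 12.9 f 27
knob 1690 [-143.19400489 -104.5792615 ] tool y [19.26577967 25.93379587 32.3812078 ] z [58.46732997 61.54915627 63.84194859]
w1 jaw back -25.5 bridge front -51.8 back -68.5 yc 0.0
w3 jaw back -21.5 bridge front -51.7 back -68.8 yc -0.9
w4 jaw back -21.6 bridge front -52.3 back -68.9 yc -1.0
w5 jaw back -21.7 bridge front -51.7 back -68.5 yc -0.9
w8 jaw back -21.8 bridge front -52.0 back -68.7 yc -0.8
w11 jaw back -22.0 bridge front -51.9 back -68.6 yc -0.4
w12 jaw back -21.7 bridge front -51.9 back -68.7 yc -0.2
```

Jaw travel has been constant (about 4 mm, stopped on the block) since the crank's first pass, so contact came about a turn after the start. The ~308° rest position is therefore about a third of a turn past contact: self-holding and tight, with only the over-turn springing back. I'll return the knob to ~315° and release it gently.

>>> {"name": "servo_tool", "arguments": {
  "deltas": "0 0 7.8 -11.7 0 0 0;0 0 2.7 -13.8 0 0 0;0 0 -2.7 -13.8 0 0 0;0 0 -7.8 -11.7 0 0 0;0 0 -11.7 -7.8 0 0 0;0 0 -13.8 -2.7 0 0 0;0 0 -13.8 2.7 0 0 0;0 0 -11 7 0 0 0"
}}

```text
time_s: 19.23
position: [0.4944, 0.0045, 0.092]
tool_rot: [[0.417, 0.909, -0.001], [0.909, -0.417, -0.0], [-0.001, -0.001, -1.0]]
ft_force: [3.4, 1.2, -1.2]
grip_width: 0.013
gripper_force: 26.2
```

>>> {"name": "servo_tool", "arguments": {
  "deltas": "0 0 0 0 0 0 0;0.3 0 0 0 0 0 0;0.3 0 0 0 0 0 0;0.4 0 0 0 0 0 0;0.4 0 0 0 0 0 0"
}}

```text
time_s: 19.65
position: [0.4962, 0.0039, 0.0915]
tool_rot: [[0.417, 0.909, 0.0], [0.909, -0.417, -0.0], [-0.0, 0.0, -1.0]]
ft_force: [0.3, -0.5, -0.1]
grip_width: 0.0343
gripper_force: 0.0
```

```bash
python3 st.py; python3 kn.py w13
```

```text
t 19.65 frame x,y(tool),z(down) mm [-128.1  -24.5  -12.5] F tool [-0.3  0.5  0.1] T [ 0.03 -0.   -0.06] w 34.3 f 0
knob 1609 [-144.10183926 -105.41378711] tool y [-36.79191286 -30.04949324 -23.91447565] z [102.58003315 105.76417605 107.63585688]
```

The force data fits contact near 270° with screw friction of about 0.8 N, so it rests clamped at roughly 45 N and stays put. Next I'll rise, move over the lift point and descend.

>>> {"name": "servo_tool", "arguments": {
  "deltas": "0.4 0 -5 0 0 0 0;0.4 0 0 -30 0 0 0;0.4 0 0 -40 0 0 0;0.7 0 0 -40 0 0 0;1 20 5 0 0 0 0;1 35 10 0 0 0 0;1 35 10 0 0 0 0;1 30 5 0 0 0 0"
}}

```text
time_s: 20.37
position: [0.5695, 0.1043, 0.2016]
tool_rot: [[0.417, 0.909, 0.001], [0.909, -0.417, 0.0], [0.0, 0.001, -1.0]]
ft_force: [0.2, 0.0, 0.6]
grip_width: 0.085
gripper_force: 0.0
```

>>> {"name": "servo_tool", "arguments": {
  "deltas": "1 2.5 0 0 0 0 0;1 0 0 10 0 0 0;1 0 0 10 0 0 0;1 0 0 0 0 0 0;1 0 0 0 0 0 0"
}}

```text
time_s: 20.78
position: [0.5687, 0.1043, 0.1806]
tool_rot: [[0.418, 0.908, -0.002], [0.908, -0.418, -0.0], [-0.001, -0.002, -1.0]]
ft_force: [0.5, -0.6, -0.6]
grip_width: 0.0855
gripper_force: 0.0
```

```bash
python3 st.py; python3 kn.py w14; python3 - <<'E'
from h import *
c=np.array([.5718,.1102]);a=np.radians(65.4);R=np.array([[np.cos(a),np.sin(a)],[-np.sin(a),np.cos(a)]])
p=dict(np.load("w14.npz"));W,C=cloud(p,0,512,0,384);L=(W[:,:2]-c)@R.T
m=(abs(L[:,1])<.026)&(abs(W[:,2]-.093)<.004)&(L[:,0]>-.045)&(L[:,0]<.09);print(m.sum(),cv2.minAreaRect(L[m].astype(np.float32)*1e3),np.percentile(L[m,0],[.5,99.5])*1e3)
E
```

```text
t 20.78 frame x,y(tool),z(down) mm [  -6.7   -0.3 -101.6] F tool [-0.3  0.7  0.6] T [ 0.01 -0.07  0.02] w 85.5 f 0
knob 449 [-144.65046006 -105.47142779] tool y [-36.82888629 -29.63106052 -23.61635652] z [101.78702554 105.5041174  107.56017052]
4883 ((19.762725830078125, -0.82257080078125), (49.99170684814453, 83.43875885009766), 89.85169219970703) [-21.18835697  61.38135486]
```

View pics/w14.png

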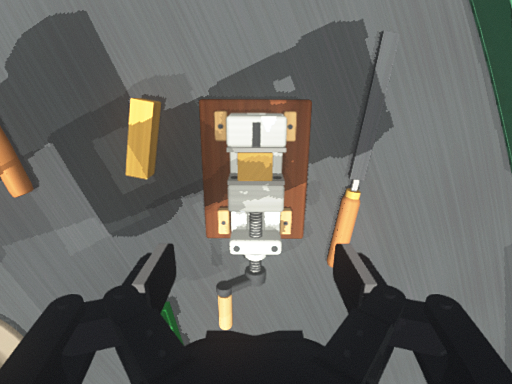

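The crank stayed put, and the block at (255,165) sits between both plates. I'll descend over the lift point.

>>> {"name": "servo_tool", "arguments": {
  "deltas": "1 0 1 30 0 0 0;1 0 0 30 0 0 0;1 0 0 30 0 0 0;1 0 0 20 0 0 0;1 0 0 12 0 0 0;1 0 0 0 0 0 0;1 0 0 0 0 0 0"
}}

```text
time_s: 21.42
position: [0.5706, 0.1043, 0.0598]
tool_rot: [[0.417, 0.909, 0.0], [0.909, -0.417, -0.0], [-0.0, 0.0, -1.0]]
ft_force: [0.2, -0.3, 1.3]
grip_width: 0.0855
gripper_force: 0.0
```

```bash
python3 st.py
```

```text
t 21.42 frame x,y(tool),z(down) mm [-5.9  1.3 19.2] F tool [-0.2  0.3 -1.3] T [-0.05 -0.02 -0.  ] w 85.5 f 0
```

>>> {"name": "servo_tool", "arguments": {
  "deltas": "1 -1 0 8 0 0 0;1 0 0 4.5 0 0 0;1 0 0 0 0 0 0;0.75 0 0 0 0 0 0;0.75 0 0 0 0 0 0;0.75 0 0 0 0 0 0",
  "newtons": 80
}}

```text
time_s: 21.92
position: [0.5702, 0.1039, 0.0473]
tool_rot: [[0.417, 0.909, 0.001], [0.909, -0.417, -0.0], [0.0, 0.001, -1.0]]
ft_force: [-0.2, -0.4, -0.2]
grip_width: 0.0643
gripper_force: 0.0
```

>>> {"name": "servo_tool", "arguments": {
  "deltas": "0.5 0 0 0 0 0 0;0.5 0 0 0 0 0 0;0.4 0 0 0 0 0 0;0.4 0 0 0 0 0 0;0 0 0 0 0 0 0;0 0 0 0 0 0 0",
  "newtons": 80
}}

```text
time_s: 22.42
position: [0.57, 0.104, 0.0474]
tool_rot: [[0.417, 0.909, 0.0], [0.909, -0.417, 0.0], [0.0, 0.0, -1.0]]
ft_force: [-2.2, 0.9, 5.5]
grip_width: 0.0493
gripper_force: 83.6
```

```bash
python3 st.py
```

```text
t 22.42 frame x,y(tool),z(down) mm [-6.4  0.9 31.6] F tool [-0.  -2.4 -5.5] T [ 0.48 -0.05  0.04] w 49.3 f 84
```

Gripped at 49 mm with no hard contact. I'll raise the grip force and lift gently.

>>> {"name": "servo_tool", "arguments": {
  "deltas": "0 0 0 0 0 0 0;0 0 0 -1 0 0 0;0 0 0 -2 0 0 0;0 0 0 -3 0 0 0;0 0 0 -4 0 0 0;0 0 0 -5 0 0 0;0 0 0 -5 0 0 0;0 0 0 -5 0 0 0",
  "newtons": 110
}}

```text
time_s: 23.08
position: [0.57, 0.1038, 0.0724]
tool_rot: [[0.417, 0.909, 0.0], [0.909, -0.417, -0.0], [-0.0, 0.0, -1.0]]
ft_force: [-0.3, -0.7, -9.3]
grip_width: 0.0487
gripper_force: 114.7
```

```bash
python3 st.py
```

```text
t 23.08 frame x,y(tool),z(down) mm [-6.5  1.1  6.6] F tool [-0.7  0.   9.3] T [-0.02 -0.03  0.03] w 48.7 f 115
```

>>> {"name": "servo_tool", "arguments": {
  "deltas": "0 0 0 -8 0 0 0;0 0 0 -10 0 0 0;0 0 0 -12 0 0 0;0 0 0 -12 0 0 0;0 0 0 -12 0 0 0;0 0 0 -10 0 0 0;0 0 0 -7 0 0 0;0 0 0 -4 0 0 0"
}}

```text
time_s: 23.75
position: [0.5703, 0.1039, 0.1482]
tool_rot: [[0.417, 0.909, 0.002], [0.909, -0.417, -0.0], [0.001, 0.001, -1.0]]
ft_force: [-0.0, -0.5, -8.4]
grip_width: 0.0485
gripper_force: 114.8
```

>>> {"name": "servo_tool", "arguments": {
  "deltas": "0 0 0 0 0 0 0;0 0 0 0 0 0 0;0 0 0 0 0 0 0;0 0 0 0 0 0 0;0 0 0 0 0 0 0;0 0 0 0 0 0 0"
}}

```text
time_s: 24.25
position: [0.5699, 0.1038, 0.1465]
tool_rot: [[0.417, 0.909, -0.001], [0.909, -0.417, 0.0], [-0.0, -0.001, -1.0]]
ft_force: [0.0, 0.6, -8.0]
grip_width: 0.0486
gripper_force: 114.8
```

```bash
python3 st.py; python3 - <<'E'
from rig import env
from h import *
p=env.get_image("wrist");q=env.get_image("side")
a0=cv2.resize(p['img'][60:320,120:380],(400,400));a1=cv2.resize(q['img'][120:260,190:330],(400,400),interpolation=2)
cv2.imwrite("pics/end.png",np.hstack([a0,a1])[...,::-1])
c=np.array([.5718,.1102]);a=np.radians(65.4);R=np.array([[np.cos(a),np.sin(a)],[-np.sin(a),np.cos(a)]])
W,C=cloud(p,0,512,0,384);L=np.c_[(W[:,:2]-c)@R.T,W[:,2]]
for x0,x1,y0,y1 in((-.02,.0,-.02,.02),(.042,.058,-.02,.02),(-.065,-.055,-.018,.018),(-.012,.06,-.022,-.012),(-.012,.06,.012,.022),(.012,.03,-.01,.01)):
    m=(L[:,0]>x0)&(L[:,0]<x1)&(L[:,1]>y0)&(L[:,1]<y1)&(L[:,2]>.17);print(x0,x1,y0,m.sum(),np.median(L[m,2])*1e3)
E
```

```text
t 24.25 frame x,y(tool),z(down) mm [ -6.6   0.9 -67.5] F tool [ 0.6 -0.2  8. ] T [-0.02 -0.01  0.04] w 48.6 f 115
-0.02 0.0 -0.02 3378 192.54852370738712
0.042 0.058 -0.02 4759 192.578928596496
-0.065 -0.055 -0.018 0 nan
-0.012 0.06 -0.022 6103 193.0113702112816
-0.012 0.06 0.012 6146 192.93232572807491
0.012 0.03 -0.01 2232 192.58675749397764
  return _methods._mean(a, axis=axis, dtype=dtype,
  ret = ret.dtype.type(ret / rcount)
```

View pics/end.png

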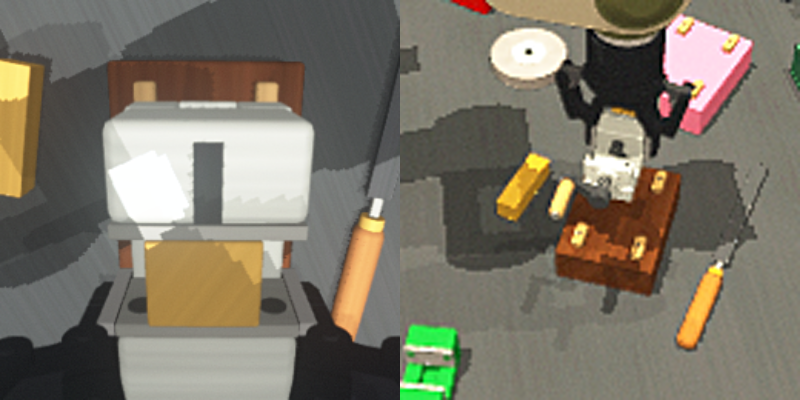

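The vise is held level (tops at 192–193 mm, lifted about 99 mm), with the block flush between both plates and everything else undisturbed. I'll hand it in.

```bash
python3 -c "
from rig import env
print(env.close_job())"
```

```text
the job is handed in; nothing more can be done
None
```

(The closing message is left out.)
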